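Cover the vessels with their own lids

TASK

Close up the cooking platform after washing: put each of the four lids lying on the granite slab on the vessel it belongs to (kadai, patila, rectangular pan, salt pot), sitting flat with its step down inside the mouth. Set the lids down, do not let them drop, and leave the vessels, the steel tumbler and the small steel bowl standing where they are.

Things in the scene. Friction and masses are not known exactly. Their poses are not given: they have to be found in the camera images.
- kadai_lid_knob (a point): Kadai lid: the largest round steel lid, 178 mm across. Under its flange (4 mm thick, rests on the rim) a centred step 146 mm across goes 8 mm down into the mouth. Upright black knob in the middle: 26 mm across, 32 mm tall. This point: on the knob's axis, 17 mm above the lid's top, 15 mm below the knob's top, 26 mm above the flange's underside (and above the mouth point when seated). z up; yaw is free.
- patila_lid_knob (a point): Patila lid: the smaller round steel lid, 140 mm across. Under its flange (4 mm thick, rests on the rim) a centred step 106 mm across goes 8 mm down into the mouth. Upright black knob in the middle: 26 mm across, 32 mm tall. This point: on the knob's axis, 17 mm above the lid's top, 15 mm below the knob's top, 26 mm above the flange's underside (and above the mouth point when seated). z up; yaw is free.
- salt_lid_knob (a point): Salt pot lid: the smallest, white ceramic, 100 mm across. Under its flange (4 mm thick, rests on the rim) a centred step 66 mm across goes 8 mm down into the mouth. Upright white knob in the middle: 26 mm across, 32 mm tall. This point: on the knob's axis, 17 mm above the lid's top, 15 mm below the knob's top, 26 mm above the flange's underside (and above the mouth point when seated). z up; yaw is free.
- pan_lid_knob (a point): Pan lid: the rectangular steel lid, 152 (x) x 102 (y) mm. Under its 4 mm flange a step 122 x 72 mm goes 8 mm down into the mouth. Black bridge handle over the middle, along x: bar 76 long, 14 thick, 12 mm high, 22 mm clear of the lid's top, on two legs. This point: the bar's centre, 32 mm above the flange's underside (and above the mouth point when seated). z up; half a turn is the same.
- kadai_mouth (a point): Kadai: a loose, empty round steel bowl with rounded sides and two loop handles at opposite sides (along its y axis, 224 mm overall), 70 mm tall, flat rim 180 mm across outside, mouth 160 mm across inside. This point is the centre of the mouth in the plane of the rim's top; z up.
- patila_mouth (a point): Patila: a loose, empty straight-sided round steel cooking pot without handles, 90 mm tall, flat turned-out rim 144 mm across outside, mouth 120 mm across inside. This point is the centre of the mouth in the plane of the rim's top; z up.
- pan_mouth (a point): Rectangular food pan: a loose, empty straight-sided steel pan, 65 mm tall, flat turned-out rim 156 x 106 mm outside, mouth 136 x 86 mm inside. This point is the centre of the mouth in the plane of the rim's top; x along its long side, y along its short side, z up.
- salt_pot_mouth (a point): Salt pot: a loose round-bellied white ceramic pot with a blue band, 85 mm tall, belly 113 mm across, rim 94 mm across outside, mouth 82 mm across inside. This point is the centre of the mouth in the plane of the rim's top; z up.
- tumbler_mid (a point): Steel tumbler standing among the task's things, to be left alone: 60 mm across at the top, 85 mm tall. This point is on its axis, half-way up.
- katori_mid (a point): Small steel bowl (katori) standing among the task's things, to be left alone: 76 mm across, 36 mm tall. This point is on its axis, half-way up.

How it is judged:
By the outcome, as a careful person would: the job done as asked, in the order asked, and still so for the second after the job is handed in, with the robot touching nothing.
It also fails if it takes over 120 s, if anything falls off the work surface, if the arm or the gripper's body presses on something with over 40 N, if the wrist force passes 120 N, or if a joint passes its speed limit or range.

ROBOT

A 6-joint arm with a two-finger parallel gripper is mounted at the origin on the work surface. World frame = base frame: x ahead of the robot, y to its left, z up, the work surface at z = 0. Lengths are in m, angles in rad, forces in N, time in s.
With the tool pointing down it reaches from about 0.3 to 1 m from the base axis. Payload 5.1 kg.
Tool frame: the origin (TCP) lies at the very end of the fingers, on their centre line; the grasp point (between the pads) lies 19 mm behind it; z points along the fingers, y is the line along which they close (so a half turn about z gives the same grasp; the last joint's range is limited). The gripper opens to 95 mm and grips with 3 to 60 N. Pads are 20 mm wide; open, the fingers measure 119 mm over their backs; the gripper's body (75 mm by 180 mm) begins 59 mm behind the grasp point.
Start: joints at [-1.209, 0.124, 1.65, -0, 1.367, -0.083], TCP at [0.28, -0.587, 0.215] pointing down, gripper open.
Joint ranges: [-2.61, 2.61], [-1.02, 2.33], [0.03, 2.71], [-1.35, 4.49], [0.32, 2.68], [-2.91, 2.91]. Speed limits (rad/s): [2.57, 2.57, 3.14, 3.14, 3.14, 3.14].

INTERFACE

Orientations are given as a rotation vector (axis times angle).
In Python, from cell import state, vision, arm gives the robot as it stands.
- The arm moves only by the shell command python3 -m pendant 'ROWS' [FORCE]. ROWS is JSON, a list of rows, each an object of numbers: "tx", "ty", "tz": the shift along the tool's x, y, z as a fraction of full scale; "wx", "wy", "wz": the turn, a rotation vector about the tool's x, y, z as a fraction of full scale; "grip": the gripper's target within -1 to 1 (fully open at 1, half-way at 0, shut at -1). In form: [{"tx": .., "ty": .., "tz": .., "wx": .., "wy": .., "wz": .., "grip": ..}, ...]. A call has 1 to 10 rows; each row is the pose to reach, as a shift and turn from the pose commanded when the call began, along the tool's axes at that moment; what a row does not reach only later rows make up. Full scale, the value 1, is 0.2 m for a shift and 30 degrees for a turn. A row lasts 1/8 s, in which the tool goes at most 62.5 mm and 10.7 degrees, less where a joint would pass 70% of its speed; a pose out of reach is approached as far as the arm can. A call with a number of a shift or a turn outside -1 to 1 is refused whole. A call with a gripper value outside its range is refused whole. The fingers move at their own pace and stop on an object; FORCE is the grip in N (left out, the last holds). Time passes only in rows, so rows that repeat a pose let the fingers close. It gives the time, the measured TCP pose, the force, the opening and the grip force at its end, in the units of the state.
- state(): the state, without advancing time (a new reading comes with each control period).
- vision.snapshot(name): name is "side" or "top" or "wrist"; returns a dict with "color" (420x560x3 uint8, red, green, blue), "fx", "fy", "cx", "cy" (pixels), "rvec" (rotation vector, rad) and "tvec" (3), from world to camera coordinates, as OpenCV has them. Camera axes: x right, y down, z forward; pixel columns grow to the right and rows downward; lengths in m; the calibration is good to about 2 mm. A picture is of the moment at which its call begins. There is no depth.
- arm.finish_job(): hands the job in; it is judged then, once.
The state is a dict: "time": time; "joint_pos": joint angles; "joint_velocities": joint speeds; "joint_torque": joint torques, N m; "position": TCP position; "orientation": TCP orientation; "force": force on the tool from outside, world axes, zero at the start; "moment": the same for the moment, N m; "width": opening from 0.0 (shut) to 1.0 (fully open); "grasp_force": force on a finger pad.
Only numpy, scipy, OpenCV 4.12 (cv2) and the standard library are available. Lean on these libraries where they do the work, as an engineer would, in place of code of your own. Each camera call takes 0.05 s, during which the arm holds its last target. There are 200 camera calls.

## Working session

There is one attempt and no reset: what is moved stays moved. The work goes in short steps, Python scripts to look and compute and a shell command to move; the robot and the scene stay as the last step left them, time stands still between calls to the robot, and variables do not carry over. Pictures are saved under pics/ and viewed, at most 14 in all, crops included, and the job is handed in when it is done.

```bash
mkdir -p pics; python3 - <<'E'
from cell import state, vision
import cv2,pickle
d={}
for n in ("side","top","wrist"):
    s=vision.snapshot(n); d[n]=s; cv2.imwrite(f"pics/{n}0.png",s["color"][:,:,::-1]); print(n,s["fx"],s["cx"],s["cy"],s["rvec"],s["tvec"])
pickle.dump(d,open("snap0.pkl","wb"))
print(state())
E
```

```text
side 424.631741410819 278.45589153211074 211.18320840533772 [ 2.47053245 -0.04872154  0.02810934] [-0.50953312  0.09326224  1.01519223]
top 530.8692337201165 283.2349905936941 211.2089934717531 [ 2.13234702 -2.09452387  0.21308298] [-0.00597746  0.55276651  1.30280562]
wrist 328.30792528616854 282.36076918546917 204.350563958232 [-2.46292303  1.55206022  0.20774405] [-0.64822898 -0.0309992   0.38874582]
{'time': 0.15, 'joint_pos': array([-1.20860253e+00,  1.24371796e-01,  1.65132176e+00, -2.41516868e-05,
        1.36748847e+00, -8.26208754e-02]), 'joint_velocities': array([ 0.0014438 , -0.00225134, -0.00578637, -0.00094125,  0.00067762,
       -0.00053677]), 'joint_torque': array([ 3.19906167e-04, -4.18190467e+01, -3.60474086e+01,  7.75178173e-02,
        4.68457618e-02, -1.23720465e-04]), 'position': array([ 0.27947328, -0.58631918,  0.21368153]), 'orientation': array([-3.06267933e+00, -6.92628229e-01,  3.84447695e-04]), 'force': array([0.19868318, 0.5731705 , 0.30091195]), 'moment': array([-0.0386956 , -0.04230458,  0.00355595]), 'grasp_force': 0.0, 'width': 0.9999171381781646}
```

View pics/top0.png

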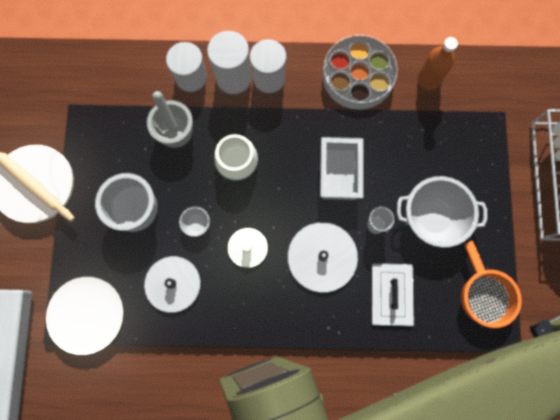

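View pics/side0.png

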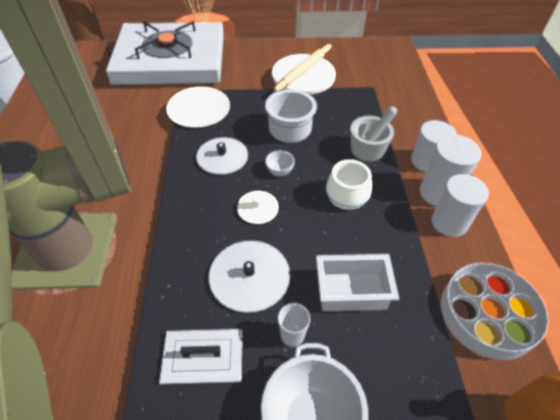

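The top view shows the lids at kadai (323,257), patila (172,285), salt (248,248) and pan (393,295). The mouths are at kadai (442,210), patila (126,200), pan (342,167) and salt (236,152). The tumbler is at (381,220) and the katori at (195,222). The side view shows the same things, with the kadai cut off at the bottom.

```bash
cat > h.py <<'E'
import cv2, numpy as np
from scipy.spatial.transform import Rotation as Ro
def cam(s):
    R=cv2.Rodrigues(np.array(s["rvec"],float))[0]; t=np.array(s["tvec"],float)
    K=np.array([[s["fx"],0,s["cx"]],[0,s["fy"],s["cy"]],[0,0,1.]])
    return K,R,t,-R.T@t
def plane(s,uv,z):
    K,R,t,c=cam(s); uv=np.atleast_2d(np.array(uv,float))
    d=(R.T@np.linalg.inv(K)@np.c_[uv,np.ones(len(uv))].T).T
    return c+d*((z-c[2])/d[:,2])[:,None]
def tri(s1,p1,s2,p2):
    P=[k@np.c_[R,t] for k,R,t,_ in (cam(s1),cam(s2))]
    X=cv2.triangulatePoints(P[0],P[1],np.array(p1,float).reshape(2,1),np.array(p2,float).reshape(2,1)); return (X[:3]/X[3]).ravel()
def proj(s,X):
    return cv2.projectPoints(np.array(X,float).reshape(-1,1,3),np.array(s["rvec"],float),np.array(s["tvec"],float),cam(s)[0],None)[0].reshape(-1,2)
def cont(img,thr,inv=False,amin=150):
    g=cv2.cvtColor(img,cv2.COLOR_RGB2GRAY); m=((g<thr) if inv else (g>thr)).astype(np.uint8)*255
    return [c for c in cv2.findContours(m,cv2.RETR_LIST,cv2.CHAIN_APPROX_NONE)[0] if cv2.contourArea(c)>amin]
E
python3 - <<'E'
from h import *; import pickle
d=pickle.load(open("snap0.pkl","rb"))
for n in("top","side"):
    print(n,"cam at",cam(d[n])[3].round(3))
    for c in cont(d[n]["color"],90,amin=300):
        e=cv2.fitEllipse(c); r=cv2.minAreaRect(c)
        if cv2.contourArea(c)<30000: print("b",np.round(e[0],1),np.round(e[1],1),int(cv2.contourArea(c)),"rect",np.round(r[0],1),np.round(r[1]),round(r[2]))
T,S=d["top"],d["side"]
for n,a,b in (("kadai lid knobtop",(323,254),(248,264)),("patlid knobtop",(170,282),(221,145)),("saltlid",(247,247),(257,202)),("panlid bar",(394,293),(202,351)),
 ("patila",(126,200),(290,104)),("pan",(342,167),(356,277)),("salt",(236,151),(350,177)),("kadai",(442,209),(314,405)),("tumblertop",(381,215),(294,315)),("katori",(195,219),(280,158))):
    print(n,tri(T,a,S,b).round(3))
E
```

```text
top cam at [ 2.790e-01 -1.000e-03  1.388e+00]
b [263.  382.5] [ 9.5 71.9] 437 rect [267.3 381.5] [11. 67.] 74
b [277. 391.] [ 62.4 103.8] 4715 rect [273.5 388. ] [ 62. 109.] 90
b [121.2 364.4] [17.7 56.8] 528 rect [122.5 364. ] [20. 69.] 90
b [ 48.1 360.2] [17.4 45.6] 368 rect [ 51.6 363.5] [49. 20.] 30
b [492.5 385.8] [ 73.2 254.6] 10581 rect [448.5 375. ] [ 88. 221.] 90
b [493.5 289.2] [28.8 51.5] 927 rect [494.3 288.7] [50. 29.] 12
b [392.5 294.5] [47.1 74. ] 2519 rect [392.5 294. ] [62. 43.] 90
b [ 45.9 328.8] [120.2 156.8] 8916 rect [ 62.  340.5] [157. 124.] 90
b [171.8 283.8] [55.5 57.9] 2521 rect [171.8 283.8] [56. 58.] 45
b [489.4 291.8] [53.3 85.8] 2924 rect [482.5 289.5] [86. 56.] 43
b [247.3 247.1] [40.5 41.4] 1315 rect [247.5 247. ] [40. 41.] 90
b [322.2 256.8] [69.9 71.1] 3905 rect [322.3 256.8] [71. 70.] 45
b [380.7 219.4] [24.8 27.1] 523 rect [380.7 218.8] [26. 26.] 83
b [194.1 221.2] [29.8 31. ] 723 rect [194. 221.] [30. 30.] 90
b [441.9 211.2] [68.1 86.3] 4514 rect [441.7 210.8] [81. 71.] 43
b [125.2 201.9] [58.4 61.5] 2818 rect [125. 201.] [58. 62.] 90
b [ 35.7 182.
[... 726 characters left out ...]
57. 82.] 88
b [249. 276.] [72.4 81.7] 4649 rect [248.5 276. ] [72. 81.] 90
b [257.6 206.9] [34.3 42. ] 1130 rect [257.5 207. ] [34. 41.] 90
b [349.5 184. ] [46.2 51.6] 1870 rect [349. 184.] [50. 46.] 90
b [279.7 162.1] [25.6 29.5] 588 rect [279.5 162.5] [25. 29.] 90
b [222.  155.3] [37.6 52.6] 1552 rect [222. 155.] [38. 52.] 90
b [166.   43.5] [23.4 44.8] 368 rect [163.6  47.4] [25. 47.] 67
kadai lid knobtop [ 0.442 -0.097  0.071]
patlid knobtop [0.366 0.28  0.069]
saltlid [0.46  0.094 0.047]
panlid bar [ 0.351 -0.276  0.049]
patila [0.56  0.39  0.116]
pan [ 0.665 -0.144  0.082]
salt [0.695 0.126 0.096]
kadai [ 0.556 -0.392  0.093]
tumblertop [ 0.533 -0.236  0.112]
katori [0.525 0.227 0.068]
```

View pics/wrist0.png

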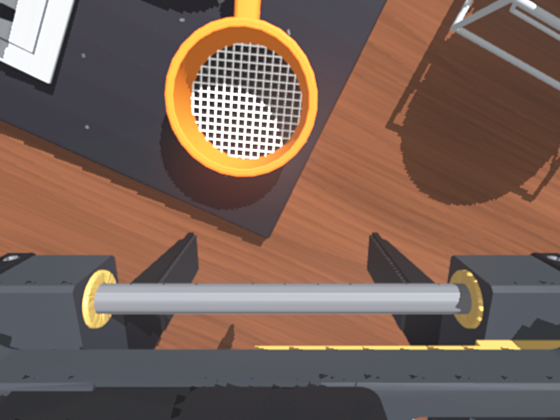

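The wrist view shows the orange strainer at (240,95) and a corner of the pan lid at the upper left. The fingertips are at rows 240–300. Next I'll get the camera mount offset and plan the first move.

```bash
cat >> h.py <<'E'
def tool(st): return Ro.from_rotvec(st["orientation"]).as_matrix(), np.array(st["position"])
def go(xyz,st,yaw=None):
    R,p=tool(st); s=R.T@(np.array(xyz)-p)/0.2
    y0=np.degrees(np.arctan2(R[1,0],R[0,0])); print("shift frac",s.round(3),"yaw now",round(y0,2), "wz for yaw0",round(y0/30,3))
E
python3 - <<'E'
from h import *; import pickle
from cell import state
d=pickle.load(open("snap0.pkl","rb")); st=state(); R,p=tool(st); print(R.round(3))
K,Rc,t,c=cam(d["wrist"]); print("cam in tool",(R.T@(c-p)).round(3)); print("cam axes in tool\n",(R.T@Rc.T).round(3))
go([0.36,-0.20,0.30],st)
E
```

```text
[[ 0.903  0.43  -0.001]
 [ 0.43  -0.903  0.001]
 [ 0.    -0.002 -1.   ]]
cam in tool [ 0.073 -0.001 -0.169]
cam axes in tool
 [[ 0.001 -0.965 -0.262]
 [ 1.     0.001  0.001]
 [-0.001 -0.262  0.965]]
shift frac [ 1.195 -1.571 -0.429] yaw now 25.49 wz for yaw0 0.85
```

```bash
python3 -m pendant '[{"tx":0,"ty":0,"tz":-0.3,"wx":0,"wy":0,"wz":0,"grip":1},{"tx":0.7,"ty":-0.9,"tz":-0.43,"wx":0,"wy":0,"wz":0.85,"grip":1},{"tx":0.7,"ty":-0.9,"tz":-0.43,"wx":0,"wy":0,"wz":0.85,"grip":1},{"tx":0.7,"ty":-0.9,"tz":-0.43,"wx":0,"wy":0,"wz":0.85,"grip":1},{"tx":0.7,"ty":-0.9,"tz":-0.43,"wx":0,"wy":0,"wz":0.85,"grip":1},{"tx":0.7,"ty":-0.9,"tz":-0.43,"wx":0,"wy":0,"wz":0.85,"grip":1}]'
python3 - <<'E'
from h import *
from cell import state
go([0.36,-0.20,0.30],state())
E
```

```text
time: 0.9
position: [0.3292, -0.3622, 0.3014]
orientation: [3.14, 0.005, 0.002]
force: [-1.0, -0.3, -0.4]
width: 0.998
grasp_force: 0.0
shift frac [ 0.156 -0.81   0.006] yaw now 0.18 wz for yaw0 0.006
```

```bash
cat > snap.py <<'E'
import sys,pickle,cv2
from cell import vision,state
n=sys.argv[1]; s=vision.snapshot("wrist"); s["st"]=state(); pickle.dump(s,open(f"{n}.pkl","wb")); cv2.imwrite(f"pics/{n}.png",s["color"][:,:,::-1])
E
python3 snap.py w1
python3 -m pendant '[{"tx":0.15,"ty":-0.3,"tz":0},{"tx":0.15,"ty":-0.6,"tz":0},{"tx":0.15,"ty":-0.8,"tz":0},{"tx":0.15,"ty":-0.8,"tz":0},{"tx":0.15,"ty":-0.8,"tz":0}]' | head -2; python3 snap.py w2
python3 -m pendant '[{"tx":0.3},{"tx":0.6},{"tx":0.75},{"tx":0.75},{"tx":0.75}]' | head -2; python3 snap.py w3
python3 -m pendant '[{"ty":-0.3},{"ty":-0.6},{"ty":-0.9},{"ty":-1},{"ty":-1}]' | head -2
python3 -m pendant '[{"ty":-0.3},{"ty":-0.6},{"ty":-0.9},{"ty":-1},{"ty":-1},{"ty":-1}]' | head -2; python3 snap.py w4
python3 -m pendant '[{"tx":-0.3},{"tx":-0.6},{"tx":-0.75},{"tx":-0.75},{"tx":-0.75}]' ; python3 snap.py w5
python3 - <<'E'
import cv2,numpy as np
a=[cv2.resize(cv2.imread(f"pics/w{i}.png")[:300],(400,214)) for i in (2,3,4,5)]
cv2.imwrite("pics/mont.png",np.vstack([np.hstack(a[:2]),np.hstack(a[2:])]))
E
```

```text
invalid input
invalid input
invalid input
invalid input
invalid input
```

View pics/mont.png

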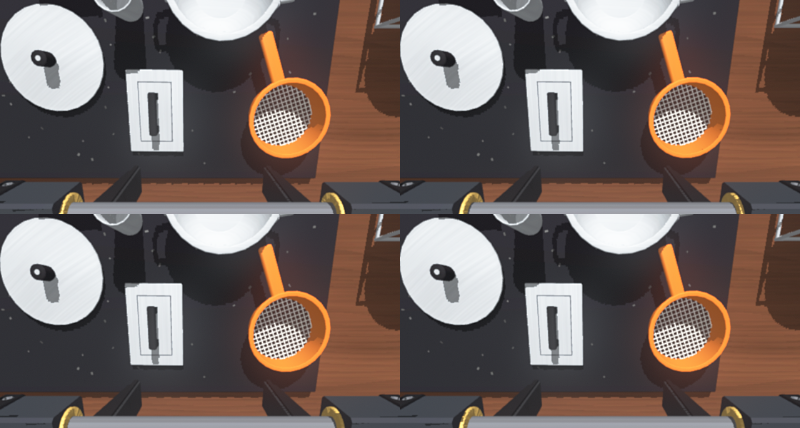

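The robot hasn't moved, because every row needs all seven keys. The view shows the kadai lid at the left, the pan lid at montage (155,110) and the lower part of the kadai. I'll resend with full rows.

```bash

python3 -m pendant '[{"tx":0.15,"ty":-0.3,"tz":0,"wx":0,"wy":0,"wz":0,"grip":1},{"tx":0.15,"ty":-0.6,"tz":0,"wx":0,"wy":0,"wz":0,"grip":1},{"tx":0.15,"ty":-0.8,"tz":0,"wx":0,"wy":0,"wz":0,"grip":1},{"tx":0.15,"ty":-0.8,"tz":0,"wx":0,"wy":0,"wz":0,"grip":1},{"tx":0.15,"ty":-0.8,"tz":0,"wx":0,"wy":0,"wz":0,"grip":1}]' | head -2; python3 snap.py w2
python3 -m pendant '[{"tx":0.3,"ty":0,"tz":0,"wx":0,"wy":0,"wz":0,"grip":1},{"tx":0.6,"ty":0,"tz":0,"wx":0,"wy":0,"wz":0,"grip":1},{"tx":0.75,"ty":0,"tz":0,"wx":0,"wy":0,"wz":0,"grip":1},{"tx":0.75,"ty":0,"tz":0,"wx":0,"wy":0,"wz":0,"grip":1},{"tx":0.75,"ty":0,"tz":0,"wx":0,"wy":0,"wz":0,"grip":1}]' | head -2; python3 snap.py w3
python3 -m pendant '[{"tx":0,"ty":-0.3,"tz":0,"wx":0,"wy":0,"wz":0,"grip":1},{"tx":0,"ty":-0.6,"tz":0,"wx":0,"wy":0,"wz":0,"grip":1},{"tx":0,"ty":-0.9,"tz":0,"wx":0,"wy":0,"wz":0,"grip":1},{"tx":0,"ty":-1,"tz":0,"wx":0,"wy":0,"wz":0,"grip":1}]' | head -2
python3 -m pendant '[{"tx":0,"ty":-0.3,"tz":0,"wx":0,"wy":0,"wz":0,"grip":1},{"tx":0,"ty":-0.6,"tz":0,"wx":0,"wy":0,"wz":0,"grip":1},{"tx":0,"ty":-0.9,"tz":0,"wx":0,"wy":0,"wz":0,"grip":1},{"tx":0,"ty":-1,"tz":0,"wx":0,"wy":0,"wz":0,"grip":1},{"tx":0,"ty":-1,"tz":0,"wx":0,"wy":0,"wz":0,"grip":1}]' | head -2; python3 snap.py w4
python3 -m pendant '[{"tx":-0.3,"ty":0,"tz":0,"wx":0,"wy":0,"wz":0,"grip":1},{"tx":-0.6,"ty":0,"tz":0,"wx":0,"wy":0,"wz":0,"grip":1},{"tx":-0.75,"ty":0,"tz":0,"wx":0,"wy":0,"wz":0,"grip":1},{"tx":-0.75,"ty":0,"tz":0,"wx":0,"wy":0,"wz":0,"grip":1},{"tx":-0.75,"ty":0,"tz":0,"wx":0,"wy":0,"wz":0,"grip":1}]'; python3 snap.py w5
python3 - <<'E'
import cv2,numpy as np
a=[cv2.resize(cv2.imread(f"pics/w{i}.png")[:300],(400,214)) for i in (2,3,4,5)]
cv2.imwrite("pics/mont2.png",np.vstack([np.hstack(a[:2]),np.hstack(a[2:])]))
E
```

```text
time: 1.78
position: [0.3587, -0.205, 0.3005]
time: 2.45
position: [0.5079, -0.205, 0.3001]
time: 3.0
position: [0.5075, -0.0021, 0.3014]
time: 3.62
position: [0.5083, 0.1959, 0.3009]
time: 4.3
position: [0.3596, 0.195, 0.3009]
orientation: [3.142, -0.004, 0.002]
force: [-0.5, 0.4, -0.1]
width: 1.003
grasp_force: 0.0
```

View pics/mont2.png

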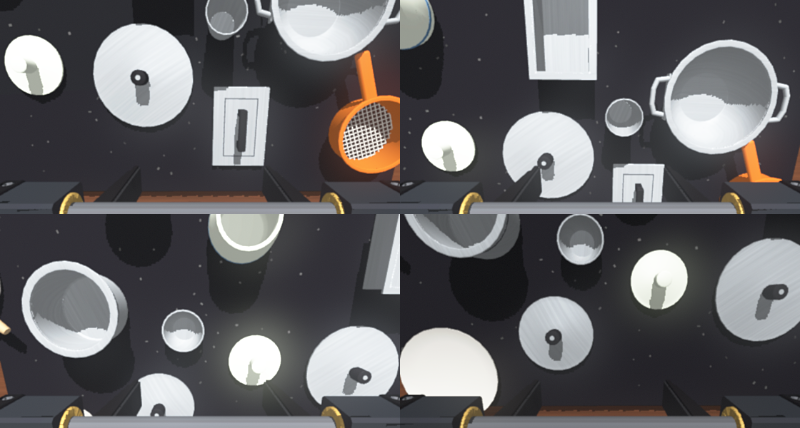

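The four wrist views show the kadai lid with its knob near montage (140,75), the salt lid, the pan lid with its bar along x, and the patila lid in w5. They also show the kadai in w3 and the patila and katori in w4. Next I'll measure the lids and the kadai mouth.

```bash
cat >> h.py <<'E'
from scipy.optimize import least_squares
import pickle
L=lambda n: pickle.load(open(f"{n}.pkl","rb"))
def near(s,p,thr,amin=300):
    return max((c for c in cont(s["color"],thr,amin=amin) if cv2.pointPolygonTest(c,tuple(map(float,p)),False)>=0 and cv2.contourArea(c)<40000),key=cv2.contourArea,default=None)
def circ(P,D):  # robust circle fit
    P=P[:,:2]; f=lambda q: np.hypot(P[:,0]-q[0],P[:,1]-q[1])-q[2]
    q=least_squares(f,[*P.mean(0),D/2],loss="soft_l1",f_scale=.001).x; r=f(q); return q[:2].round(4),round(2*q[2],4),round(float(np.median(abs(r))),4)
E
python3 - <<'E'
from h import *
d=pickle.load(open("snap0.pkl","rb")); S,T=d["side"],d["top"]
ec=lambda c: cv2.fitEllipse(c)[0]
for n,w,X,D in (("kadai lid","w2",[.442,-.097,.04],.178),("salt lid","w2",[.46,.094,.04],.1),("salt lid","w5",[.46,.094,.04],.1),("pat lid","w5",[.366,.28,.04],.14)):
    s=L(w); cs=[near(q,proj(q,np.add(X,[0.03 if n[0]!='s' else .02,.02,0]))[0],90) for q in (s,S,T)]
    for q,c,m in ((S,cs[1],"side"),(T,cs[2],"top")):
        if c is not None and cs[0] is not None: print(n,w,m,tri(s,ec(cs[0]),q,ec(c)).round(4))
    if cs[0] is not None:
        for z in (.035,.04): print("   z",z,circ(plane(s,cs[0].reshape(-1,2),z),D))
# pan lid
s=L("w2"); c=near(s,proj(s,[.351,-.25,.035])[0],90); r=cv2.minAreaRect(c); cs=near(S,proj(S,[.351,-.25,.035])[0],90)
print("panlid",tri(s,r[0],S,cv2.minAreaRect(cs)[0]).round(4))
b=cv2.boxPoints(r); P=plane(s,b,.035); print(P.round(3).tolist())
# knob tops / bar: dark blobs on the lids, both w views
for w in("w2","w5","w1"):
    s=L(w); g=cv2.cvtColor(s["color"],cv2.COLOR_RGB2GRAY); m=(g<60).astype(np.uint8)
    for c in cv2.findContours(m,cv2.RETR_LIST,cv2.CHAIN_APPROX_NONE)[0]:
        if 150<cv2.contourArea(c)<1500: print(w,"dark",np.round(cv2.minAreaRect(c)[0],1),np.round(cv2.minAreaRect(c)[1],1),round(cv2.minAreaRect(c)[2]))
# kadai
s=L("w3")
for thr in (90,140,180,200):
    for q,m in((s,"w3"),(T,"top")):
        p0=proj(q,[.556,-.392,.093])[0]
        for c in cont(q["color"],thr,amin=800):
            e=cv2.fitEllipse(c)
            if np.hypot(*(np.array(e[0])-p0))<(40 if m=="w3" else 12): print(thr,m,np.round(e[0],1),np.round(e[1]),circ(plane(q,c.reshape(-1,2),.093),.18))
E
```

```text
kadai lid w2 side [ 0.4414 -0.097   0.0187]
kadai lid w2 top [ 0.4421 -0.0982  0.0241]
   z 0.035 (array([ 0.4387, -0.1004]), np.float64(0.1766), 0.0003)
   z 0.04 (array([ 0.4386, -0.1016]), np.float64(0.1746), 0.0003)
salt lid w2 side [0.4612 0.0978 0.0237]
salt lid w2 top [0.462  0.095  0.0278]
   z 0.035 (array([0.4589, 0.0902]), np.float64(0.101), 0.0004)
   z 0.04 (array([0.4586, 0.0868]), np.float64(0.0998), 0.0004)
salt lid w5 side [0.4613 0.0932 0.0292]
salt lid w5 top [0.4613 0.0945 0.0354]
   z 0.035 (array([0.4593, 0.0945]), np.float64(0.1), 0.0003)
   z 0.04 (array([0.459 , 0.0957]), np.float64(0.0989), 0.0003)
pat lid w5 side [0.365  0.2822 0.0279]
pat lid w5 top [0.3651 0.2837 0.027 ]
   z 0.035 (array([0.3636, 0.2808]), np.float64(0.1386), 0.0003)
   z 0.04 (array([0.3644, 0.2798]), np.float64(0.137), 0.0003)
panlid [ 0.3475 -0.2789  0.0307]
[[0.273, -0.224, 0.035], [0.426, -0.225, 0.035], [0.424, -0.328, 0.035], [0.27, -0.336, 0.035]]
w2 dark [506.5 379. ] [ 6. 89.] 90
w2 dark [347.5 378.5] [ 5. 51.] 90
w2 dark [ 13.5 340. ] [18. 27.] 90
w2 dark [546. 330.] [18. 26.]
[... 922 characters left out ...]
[457.2 114.5] [ 97. 149.] (array([ 0.5675, -0.3972]), np.float64(0.1354), 0.0087)
180 w3 [449.7 137.6] [158. 180.] (array([ 0.5514, -0.3916]), np.float64(0.1791), 0.0029)
180 top [443.2 202.2] [43. 71.] (array([ 0.5678, -0.3942]), np.float64(0.1408), 0.0083)
180 top [442.1 211.2] [66. 82.] (array([ 0.5535, -0.3909]), np.float64(0.1764), 0.0017)
200 w3 [457.4 117.1] [105. 146.] (array([ 0.5661, -0.3977]), np.float64(0.1382), 0.0083)
200 w3 [448.9 135.5] [151. 181.] (array([ 0.5527, -0.3913]), np.float64(0.1767), 0.0014)
200 top [443.5 203.4] [47. 71.] (array([ 0.5651, -0.3951]), np.float64(0.1481), 0.0063)
200 top [442.4 211.1] [66. 72.] (array([ 0.5535, -0.3915]), np.float64(0.1724), 0.0007)
```

The lid diameters put the lid tops at z≈0.031 (slab≈0.02), so the rims should be at about 0.09 (kadai), 0.085 (pan), 0.11 (patila) and 0.105 (salt). The kadai mouth is at (0.5535,-0.3915), and the top and wrist views agree on that. Next I'll go above the kadai lid at (0.441,-0.099).

```bash

python3 -m pendant '[{"tx":0.1,"ty":0.3,"tz":0,"wx":0,"wy":0,"wz":0,"grip":1},{"tx":0.2,"ty":0.6,"tz":0.1,"wx":0,"wy":0,"wz":0,"grip":1},{"tx":0.3,"ty":0.9,"tz":0.2,"wx":0,"wy":0,"wz":0,"grip":1},{"tx":0.4,"ty":1,"tz":0.4,"wx":0,"wy":0,"wz":0,"grip":1},{"tx":0.4,"ty":1,"tz":0.4,"wx":0,"wy":0,"wz":0,"grip":1}]' | head -2
python3 -m pendant '[{"tx":0,"ty":0.25,"tz":0.1,"wx":0,"wy":0,"wz":0,"grip":0.5},{"tx":0,"ty":0.47,"tz":0.3,"wx":0,"wy":0,"wz":0,"grip":0.5},{"tx":0,"ty":0.47,"tz":0.55,"wx":0,"wy":0,"wz":0,"grip":0.5},{"tx":0,"ty":0.47,"tz":0.6,"wx":0,"wy":0,"wz":0,"grip":0.5},{"tx":0,"ty":0.47,"tz":0.6,"wx":0,"wy":0,"wz":0,"grip":0.5},{"tx":0,"ty":0.47,"tz":0.6,"wx":0,"wy":0,"wz":0,"grip":0.5}]'
python3 snap.py g1; python3 - <<'E'
from h import *
from cell import state
go([0.441,-0.099,0.036],state())
E
```

```text
time: 4.97
position: [0.4376, -0.0063, 0.2162]
time: 5.72
position: [0.4406, -0.0981, 0.1033]
orientation: [3.14, 0.001, 0.006]
force: [-0.3, 0.7, 0.7]
width: 0.749
grasp_force: 0.0
shift frac [0.001 0.004 0.336] yaw now 0.05 wz for yaw0 0.002
```

View pics/g1.png

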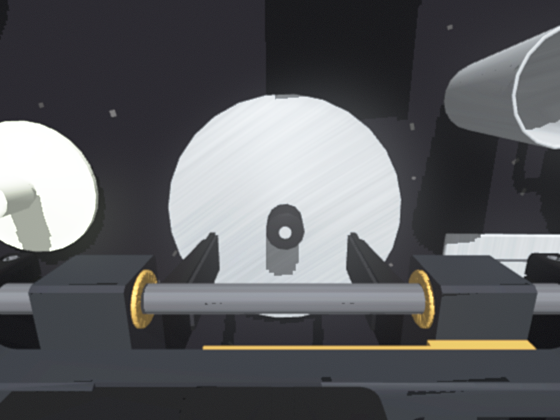

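The knob is at (286,228), between the fingertips at columns 215 and 350, so it is well centred. I'll lower, grip and lift.

```bash
python3 - <<'E'
from h import *
s=L("g1"); print(plane(s,[[286,225],[286,232]],.064).round(4))
E
python3 -m pendant '[{"tx":0,"ty":0,"tz":0.15,"wx":0,"wy":0,"wz":0,"grip":0.2},{"tx":0,"ty":0,"tz":0.25,"wx":0,"wy":0,"wz":0,"grip":0},{"tx":0,"ty":0,"tz":0.3,"wx":0,"wy":0,"wz":0,"grip":0},{"tx":0,"ty":0,"tz":0.335,"wx":0,"wy":0,"wz":0,"grip":0},{"tx":0,"ty":0,"tz":0.335,"wx":0,"wy":0,"wz":0,"grip":0}]' 
python3 -m pendant '[{"tx":0,"ty":0,"tz":0,"wx":0,"wy":0,"wz":0,"grip":-0.6},{"tx":0,"ty":0,"tz":0,"wx":0,"wy":0,"wz":0,"grip":-1},{"tx":0,"ty":0,"tz":0,"wx":0,"wy":0,"wz":0,"grip":-1},{"tx":0,"ty":0,"tz":0,"wx":0,"wy":0,"wz":0,"grip":-1},{"tx":0,"ty":0,"tz":0,"wx":0,"wy":0,"wz":0,"grip":-1},{"tx":0,"ty":0,"tz":0,"wx":0,"wy":0,"wz":0,"grip":-1}]' 40
```

```text
[[ 0.4421 -0.1002  0.064 ]
 [ 0.4371 -0.1002  0.064 ]]
time: 6.4
position: [0.4395, -0.0983, 0.0369]
orientation: [3.141, -0.0, -0.001]
force: [-8.5, 3.4, 15.5]
width: 0.499
grasp_force: 7.7
time: 7.15
position: [0.4418, -0.0992, 0.0372]
orientation: [3.139, -0.0, 0.01]
force: [0.2, -0.9, 8.8]
width: 0.263
grasp_force: 41.8
```

Gripped: the width is 25 mm at 42 N. The tips touched the lid top at z≈0.037, so the slab is at ≈0.025. I'll lift and carry to above the kadai at (0.5535,-0.3915).

```bash

python3 -m pendant '[{"tx":0,"ty":0,"tz":-0.05,"wx":0,"wy":0,"wz":0,"grip":-1},{"tx":0,"ty":0,"tz":-0.2,"wx":0,"wy":0,"wz":0,"grip":-1},{"tx":0,"ty":0,"tz":-0.45,"wx":0,"wy":0,"wz":0,"grip":-1},{"tx":0,"ty":0,"tz":-0.7,"wx":0,"wy":0,"wz":0,"grip":-1},{"tx":0,"ty":0.1,"tz":-0.8,"wx":0,"wy":0,"wz":0,"grip":-1},{"tx":0.1,"ty":0.3,"tz":-0.8,"wx":0,"wy":0,"wz":0,"grip":-1},{"tx":0.25,"ty":0.5,"tz":-0.8,"wx":0,"wy":0,"wz":0,"grip":-1},{"tx":0.4,"ty":0.75,"tz":-0.8,"wx":0,"wy":0,"wz":0,"grip":-1},{"tx":0.5,"ty":0.95,"tz":-0.8,"wx":0,"wy":0,"wz":0,"grip":-1},{"tx":0.5,"ty":0.95,"tz":-0.8,"wx":0,"wy":0,"wz":0,"grip":-1}]' 
python3 - <<'E'
from h import *
from cell import state,vision
go([0.5535,-0.3915,0.125],state())
for n in ("side",):
    s=vision.snapshot(n); cv2.imwrite(f"pics/{n}1.png",s["color"][:,:,::-1])
E
python3 snap.py k1; python3 -c "
import cv2,numpy as np
cv2.imwrite('pics/m3.png',np.hstack([cv2.resize(cv2.imread('pics/'+n+'.png'),(400,300)) for n in('side1','k1')]))"
```

```text
time: 8.4
position: [0.5391, -0.2902, 0.1934]
orientation: [-3.141, 0.004, 0.001]
force: [-0.3, 1.0, -2.3]
width: 0.265
grasp_force: 42.0
shift frac [0.074 0.506 0.342] yaw now -0.15 wz for yaw0 -0.005
```

View pics/m3.png

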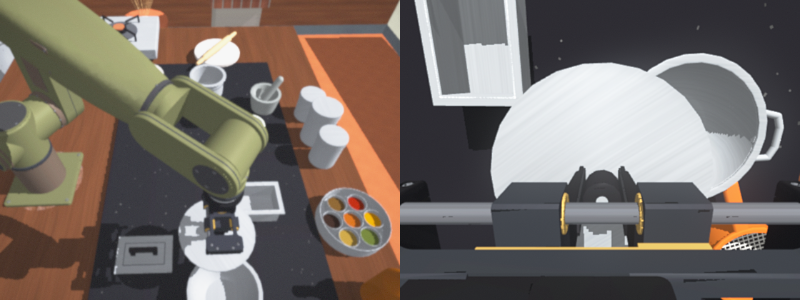

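The lid is held level over the tumbler area, and the kadai is free to its right. I'll move above the kadai mouth.

```bash

python3 -m pendant '[{"tx":0.05,"ty":0.2,"tz":0,"wx":0,"wy":0,"wz":0,"grip":-1},{"tx":0.075,"ty":0.4,"tz":0,"wx":0,"wy":0,"wz":0,"grip":-1},{"tx":0.075,"ty":0.505,"tz":0.1,"wx":0,"wy":0,"wz":0,"grip":-1},{"tx":0.075,"ty":0.505,"tz":0.25,"wx":0,"wy":0,"wz":0,"grip":-1},{"tx":0.075,"ty":0.505,"tz":0.34,"wx":0,"wy":0,"wz":0,"grip":-1},{"tx":0.075,"ty":0.505,"tz":0.34,"wx":0,"wy":0,"wz":0,"grip":-1},{"tx":0.075,"ty":0.505,"tz":0.34,"wx":0,"wy":0,"wz":0,"grip":-1}]' 
python3 - <<'E'
from h import *
from cell import state,vision
go([0.5535,-0.3915,0.100],state())
E
python3 snap.py k2
python3 - <<'E'
from cell import vision; import cv2,numpy as np
s=vision.snapshot("side"); a=s["color"][:,:,::-1][270:420,180:440]; b=cv2.imread("pics/k2.png")
cv2.imwrite("pics/m4.png",np.hstack([cv2.resize(a,(400,300)),cv2.resize(b,(400,300))]))
E
```

```text
time: 9.38
position: [0.5542, -0.3889, 0.1271]
orientation: [3.14, 0.001, 0.002]
force: [1.0, 0.2, -1.3]
width: 0.265
grasp_force: 42.1
shift frac [-0.004  0.013  0.136] yaw now 0.03 wz for yaw0 0.001
```

View pics/m4.png

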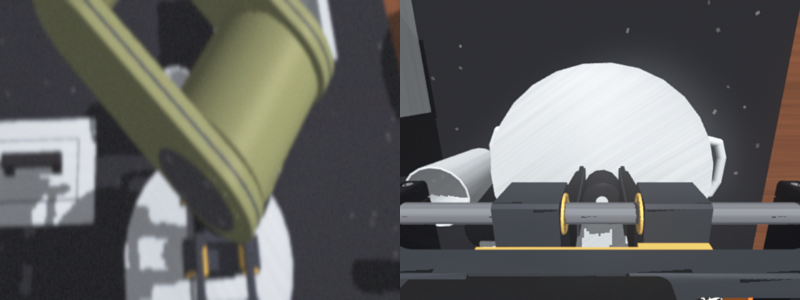

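The lid covers the kadai concentrically in the wrist view. I'll lower it gently.

```bash

python3 -m pendant '[{"tx":-0.005,"ty":0.012,"tz":0.05,"wx":0,"wy":0,"wz":0,"grip":-1},{"tx":-0.005,"ty":0.012,"tz":0.09,"wx":0,"wy":0,"wz":0,"grip":-1},{"tx":-0.005,"ty":0.012,"tz":0.11,"wx":0,"wy":0,"wz":0,"grip":-1},{"tx":-0.005,"ty":0.012,"tz":0.12,"wx":0,"wy":0,"wz":0,"grip":-1},{"tx":-0.005,"ty":0.012,"tz":0.12,"wx":0,"wy":0,"wz":0,"grip":-1}]'
python3 -m pendant '[{"tx":0,"ty":0,"tz":0.005,"wx":0,"wy":0,"wz":0,"grip":-1},{"tx":0,"ty":0,"tz":0.01,"wx":0,"wy":0,"wz":0,"grip":-1},{"tx":0,"ty":0,"tz":0.01,"wx":0,"wy":0,"wz":0,"grip":-1}]'
```

```text
time: 10.1
position: [0.5525, -0.3915, 0.1015]
orientation: [-3.141, 0.0, 0.0]
force: [0.5, -0.0, -1.7]
width: 0.265
grasp_force: 42.1
time: 10.48
position: [0.5526, -0.3915, 0.0997]
orientation: [3.141, -0.0, 0.0]
force: [-0.1, -0.6, -2.9]
width: 0.264
grasp_force: 42.1
```

Still hanging free, with a force of about −2. I'll step further.

```bash

python3 -m pendant '[{"tx":0,"ty":0,"tz":0.005,"wx":0,"wy":0,"wz":0,"grip":-1},{"tx":0,"ty":0,"tz":0.01,"wx":0,"wy":0,"wz":0,"grip":-1},{"tx":0,"ty":0,"tz":0.01,"wx":0,"wy":0,"wz":0,"grip":-1}]'
python3 -m pendant '[{"tx":0,"ty":0,"tz":0.005,"wx":0,"wy":0,"wz":0,"grip":-1},{"tx":0,"ty":0,"tz":0.01,"wx":0,"wy":0,"wz":0,"grip":-1},{"tx":0,"ty":0,"tz":0.01,"wx":0,"wy":0,"wz":0,"grip":-1}]'
```

```text
time: 10.85
position: [0.5527, -0.3916, 0.0993]
orientation: [3.141, -0.0, 0.0]
force: [-3.6, 3.0, 5.5]
width: 0.265
grasp_force: 43.6
time: 11.22
position: [0.5528, -0.3917, 0.0993]
orientation: [3.141, -0.0, 0.0]
force: [-6.2, 5.1, 11.9]
width: 0.264
grasp_force: 45.1
```

Contact is at 0.0993, which is a fully seated lid (rim≈0.095). I'll relax, open, rise and look.

```bash

python3 -m pendant '[{"tx":0,"ty":0,"tz":-0.015,"wx":0,"wy":0,"wz":0,"grip":-1},{"tx":0,"ty":0,"tz":-0.015,"wx":0,"wy":0,"wz":0,"grip":-0.3},{"tx":0,"ty":0,"tz":-0.015,"wx":0,"wy":0,"wz":0,"grip":0},{"tx":0,"ty":0,"tz":-0.015,"wx":0,"wy":0,"wz":0,"grip":0.1},{"tx":0,"ty":0,"tz":-0.15,"wx":0,"wy":0,"wz":0,"grip":0.1},{"tx":0,"ty":0,"tz":-0.4,"wx":0,"wy":0,"wz":0,"grip":0.1},{"tx":0,"ty":0,"tz":-0.65,"wx":0,"wy":0,"wz":0,"grip":0.2},{"tx":-0.2,"ty":-0.15,"tz":-0.7,"wx":0,"wy":0,"wz":0,"grip":0.2},{"tx":-0.45,"ty":-0.3,"tz":-0.7,"wx":0,"wy":0,"wz":0,"grip":0.2},{"tx":-0.5,"ty":-0.5,"tz":-0.7,"wx":0,"wy":0,"wz":0,"grip":0.2}]'
python3 snap.py k3; python3 - <<'E'
from h import *
from cell import state
go([0.348,-0.279,0.12],state())
E
```

```text
time: 12.48
position: [0.4503, -0.2903, 0.2348]
orientation: [-3.14, 0.004, 0.002]
force: [0.9, 0.1, -0.5]
width: 0.598
grasp_force: 0.0
shift frac [-0.51  -0.033  0.574] yaw now 0.02 wz for yaw0 0.001
```

View pics/k3.png

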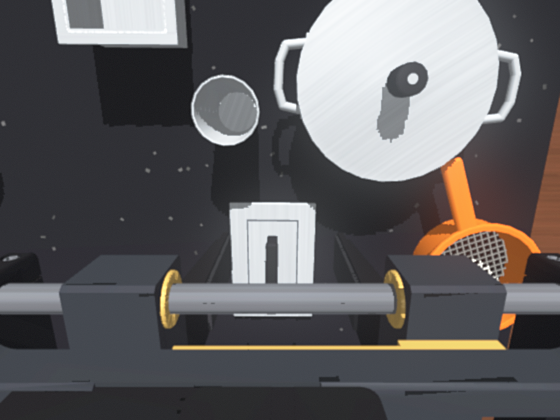

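The kadai lid sits flat and centred: the knob is at (408,78) and both handles are visible. Next is the pan lid.

```bash

python3 -m pendant '[{"tx":-0.25,"ty":-0.03,"tz":0.1,"wx":0,"wy":0,"wz":0,"grip":0.2},{"tx":-0.5,"ty":-0.03,"tz":0.25,"wx":0,"wy":0,"wz":0,"grip":0.2},{"tx":-0.51,"ty":-0.03,"tz":0.5,"wx":0,"wy":0,"wz":0,"grip":0.2},{"tx":-0.51,"ty":-0.03,"tz":0.57,"wx":0,"wy":0,"wz":0,"grip":0.2},{"tx":-0.51,"ty":-0.03,"tz":0.57,"wx":0,"wy":0,"wz":0,"grip":0.2},{"tx":-0.51,"ty":-0.03,"tz":0.57,"wx":0,"wy":0,"wz":0,"grip":0.2}]'
python3 snap.py p1; python3 - <<'E'
from h import *
from cell import state
s=L("w2"); d=pickle.load(open("snap0.pkl","rb"))
for q,z in ((s,.037),(d["top"],.037),(L("p1"),.037)):
    c=near(q,proj(q,[.36,-.25,.037])[0],90); 
    if c is None: continue
    P=plane(q,c.reshape(-1,2),z)[:,:2]
    for y0,sd in ((P[:,1].max(),1),(P[:,1].min(),-1)):
        m=(abs(P[:,1]-y0)<.008)&(P[:,0]>.30)&(P[:,0]<.40); v=np.polyfit(P[m,0],P[m,1],1); print("yedge",np.polyval(v,.348).round(4),"yaw",np.degrees(v[0]).round(2))
    print("x range",P[:,0].min().round(4),P[:,0].max().round(4))
go([0.348,-0.279,0.045],state())
E
```

```text
time: 13.28
position: [0.352, -0.2864, 0.1236]
orientation: [3.14, 0.001, 0.003]
force: [-0.0, 1.0, -1.2]
width: 0.599
grasp_force: 0.0
yedge -0.2253 yaw -0.54
yedge -0.3263 yaw -0.58
x range 0.2735 0.4239
yedge -0.2231 yaw -1.08
yedge -0.3262 yaw -1.8
x range 0.2719 0.4277Traceback (most recent call last):
  File "<stdin>", line 9, in <module>
    raise TypeError("expected non-empty vector for x")
TypeError: expected non-empty vector for x
```

View pics/p1.png

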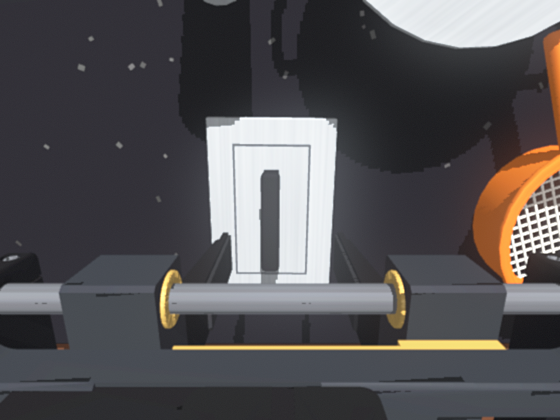

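The bar's centre is at about (271,220), about 1 cm left of the fingers' mid-line. The lid centre is ≈(0.349,-0.2755) with yaw ≈ −0.7°. I'll shift, lower and grip.

```bash

python3 -m pendant '[{"tx":-0.015,"ty":-0.053,"tz":0.05,"wx":0,"wy":0,"wz":0,"grip":0.1},{"tx":-0.015,"ty":-0.053,"tz":0.2,"wx":0,"wy":0,"wz":0,"grip":0},{"tx":-0.015,"ty":-0.053,"tz":0.3,"wx":0,"wy":0,"wz":0,"grip":0},{"tx":-0.015,"ty":-0.053,"tz":0.37,"wx":0,"wy":0,"wz":0,"grip":0},{"tx":-0.015,"ty":-0.053,"tz":0.387,"wx":0,"wy":0,"wz":0,"grip":0},{"tx":-0.015,"ty":-0.053,"tz":0.387,"wx":0,"wy":0,"wz":0,"grip":0}]'
python3 -m pendant '[{"tx":0,"ty":0,"tz":0,"wx":0,"wy":0,"wz":0,"grip":-0.5},{"tx":0,"ty":0,"tz":0,"wx":0,"wy":0,"wz":0,"grip":-0.8},{"tx":0,"ty":0,"tz":0,"wx":0,"wy":0,"wz":0,"grip":-1},{"tx":0,"ty":0,"tz":0,"wx":0,"wy":0,"wz":0,"grip":-1},{"tx":0,"ty":0,"tz":0,"wx":0,"wy":0,"wz":0,"grip":-1},{"tx":0,"ty":0,"tz":0,"wx":0,"wy":0,"wz":0,"grip":-1}]' 40
python3 -m pendant '[{"tx":0,"ty":0,"tz":-0.05,"wx":0,"wy":0,"wz":0,"grip":-1},{"tx":0,"ty":0,"tz":-0.2,"wx":0,"wy":0,"wz":0,"grip":-1},{"tx":0,"ty":0,"tz":-0.45,"wx":0,"wy":0,"wz":0,"grip":-1},{"tx":0,"ty":0,"tz":-0.7,"wx":0,"wy":0,"wz":0,"grip":-1},{"tx":0,"ty":0,"tz":-0.85,"wx":0,"wy":0,"wz":0,"grip":-1},{"tx":0.25,"ty":-0.1,"tz":-0.9,"wx":0,"wy":0,"wz":0,"grip":-1},{"tx":0.5,"ty":-0.25,"tz":-0.9,"wx":0,"wy":0,"wz":0,"grip":-1},{"tx":0.7,"ty":-0.45,"tz":-0.9,"wx":0,"wy":0,"wz":0,"grip":-1},{"tx":0.7,"ty":-0.65,"tz":-0.9,"wx":0,"wy":0,"wz":0,"grip":-1},{"tx":0.7,"ty":-0.65,"tz":-0.9,"wx":0,"wy":0,"wz":0,"grip":-1}]'
python3 snap.py p2
```

```text
time: 14.08
position: [0.3479, -0.275, 0.0446]
orientation: [3.141, -0.0, 0.001]
force: [0.1, -0.5, 0.1]
width: 0.499
grasp_force: 0.0
time: 14.82
position: [0.3478, -0.2753, 0.0445]
orientation: [3.141, -0.0, 0.001]
force: [0.1, -2.6, 0.5]
width: 0.146
grasp_force: 40.0
time: 16.08
position: [0.4873, -0.1422, 0.2235]
orientation: [-3.14, -0.006, 0.003]
force: [0.1, -0.5, -3.1]
width: 0.144
grasp_force: 40.0
```

View pics/p2.png

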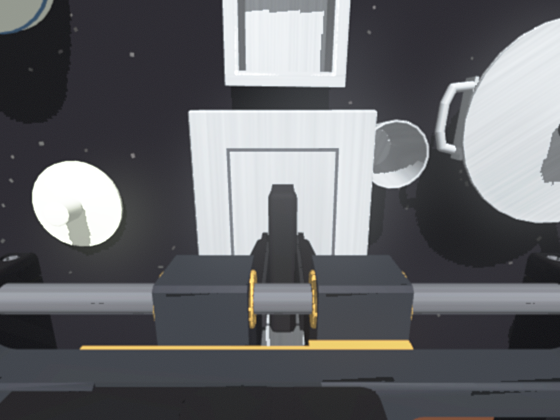

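The pan lid is held square with the tool, and the pan's near end shows at columns 222–350 with its edge at row 85. Next I'll measure the pan rim from the top, w3 and p2 views.

```bash
python3 - <<'E'
from h import *
d=pickle.load(open("snap0.pkl","rb"))
for n,q in (("top",d["top"]),("w3",L("w3")),("p2",L("p2"))):
  for thr in (120,170):
    p0=proj(q,[.64,-.145,.09])[0]; p0[1]=max(p0[1],3)
    cs=[c for c in cont(q["color"],thr,amin=800) if abs(cv2.boundingRect(c)[0]+cv2.boundingRect(c)[2]/2-p0[0])<25 and cv2.boundingRect(c)[1]<p0[1]+5<cv2.boundingRect(c)[1]+cv2.boundingRect(c)[3]+5]
    for c in cs:
      P=plane(q,c.reshape(-1,2),.09)[:,:2]; o=[]
      lo,hi=P[:,0].min(),P[:,0].max(); m0=(P[:,0]>lo+.02)&(P[:,0]<min(hi-.02,.72))
      if hi-lo<.05: continue
      for up in (1,0):
        y=P[m0,1]; ref=y.max() if up else y.min(); m=m0&(abs(P[:,1]-ref)<.006); v=np.polyfit(P[m,0],P[m,1],1); o+= [np.polyval(v,.66).round(4),np.degrees(v[0]).round(2)]
      print(n,thr,"x",lo.round(4),hi.round(4),"y+/yaw,y-/yaw",o)
E
```

```text
top 120 x 0.6009 0.7292 y+/yaw,y-/yaw [np.float64(-0.1063), np.float64(1.49), np.float64(-0.1814), np.float64(-0.58)]
top 120 x 0.5827 0.7431 y+/yaw,y-/yaw [np.float64(-0.0894), np.float64(-1.1), np.float64(-0.1966), np.float64(-0.71)]
top 170 x 0.5958 0.7319 y+/yaw,y-/yaw [np.float64(-0.1013), np.float64(-0.77), np.float64(-0.1839), np.float64(-0.6)]
top 170 x 0.5853 0.7405 y+/yaw,y-/yaw [np.float64(-0.0913), np.float64(-1.68), np.float64(-0.1941), np.float64(-0.69)]
w3 120 x 0.5846 0.6939 y+/yaw,y-/yaw [np.float64(-0.0927), np.float64(-0.62), np.float64(-0.197), np.float64(-0.37)]
w3 170 x 0.5846 0.6939 y+/yaw,y-/yaw [np.float64(-0.0932), np.float64(-0.39), np.float64(-0.197), np.float64(-1.51)]
p2 120 x 0.5832 0.6504 y+/yaw,y-/yaw [np.float64(-0.0912), np.float64(0.17), np.float64(-0.1962), np.float64(-0.98)]
p2 170 x 0.5839 0.6504 y+/yaw,y-/yaw [np.float64(-0.093), np.float64(-1.48), np.float64(-0.1949), np.float64(0.17)]
```

The pan centre is ≈(0.662,-0.144) with yaw ≈ −0.7°. I'll move over it and then down.

```bash

python3 -m pendant '[{"tx":0.2,"ty":0.01,"tz":0,"wx":0,"wy":0,"wz":0.02,"grip":-1},{"tx":0.45,"ty":0.01,"tz":0,"wx":0,"wy":0,"wz":0.02,"grip":-1},{"tx":0.7,"ty":0.01,"tz":0,"wx":0,"wy":0,"wz":0.02,"grip":-1},{"tx":0.87,"ty":0.01,"tz":0.05,"wx":0,"wy":0,"wz":0.02,"grip":-1},{"tx":0.87,"ty":0.01,"tz":0.25,"wx":0,"wy":0,"wz":0.02,"grip":-1},{"tx":0.87,"ty":0.01,"tz":0.4,"wx":0,"wy":0,"wz":0.02,"grip":-1},{"tx":0.87,"ty":0.01,"tz":0.46,"wx":0,"wy":0,"wz":0.02,"grip":-1},{"tx":0.87,"ty":0.01,"tz":0.46,"wx":0,"wy":0,"wz":0.02,"grip":-1},{"tx":0.87,"ty":0.01,"tz":0.46,"wx":0,"wy":0,"wz":0.02,"grip":-1}]'
python3 snap.py p3; python3 - <<'E'
from h import *
from cell import state
go([0.6615,-0.144,0.104],state())
E
```

```text
time: 17.25
position: [0.6626, -0.1476, 0.1344]
orientation: [3.141, -0.018, 0.005]
force: [-1.0, 1.0, -1.7]
width: 0.146
grasp_force: 40.0
shift frac [-0.007 -0.018  0.153] yaw now -0.63 wz for yaw0 -0.021
```

View pics/p3.png

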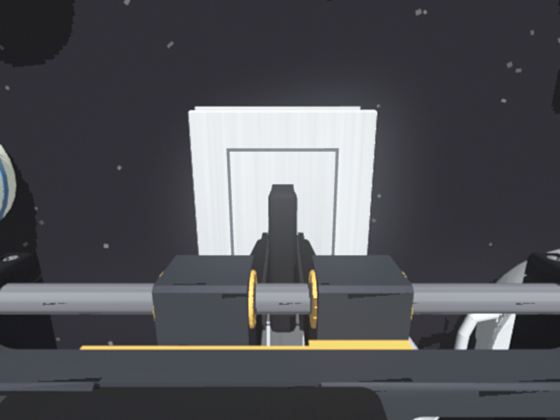

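The pan's far rim (columns 195–360) sits slightly left of the lid (190–376), which agrees with the +3.6 mm y correction. I'll lower.

```bash

python3 -m pendant '[{"tx":-0.005,"ty":-0.018,"tz":0.05,"wx":0,"wy":0,"wz":0,"grip":-1},{"tx":-0.005,"ty":-0.018,"tz":0.1,"wx":0,"wy":0,"wz":0,"grip":-1},{"tx":-0.005,"ty":-0.018,"tz":0.13,"wx":0,"wy":0,"wz":0,"grip":-1},{"tx":-0.005,"ty":-0.018,"tz":0.15,"wx":0,"wy":0,"wz":0,"grip":-1},{"tx":-0.005,"ty":-0.018,"tz":0.15,"wx":0,"wy":0,"wz":0,"grip":-1}]'
python3 -m pendant '[{"tx":0,"ty":0,"tz":0.005,"wx":0,"wy":0,"wz":0,"grip":-1},{"tx":0,"ty":0,"tz":0.01,"wx":0,"wy":0,"wz":0,"grip":-1},{"tx":0,"ty":0,"tz":0.01,"wx":0,"wy":0,"wz":0,"grip":-1}]'
python3 -m pendant '[{"tx":0,"ty":0,"tz":0.005,"wx":0,"wy":0,"wz":0,"grip":-1},{"tx":0,"ty":0,"tz":0.01,"wx":0,"wy":0,"wz":0,"grip":-1},{"tx":0,"ty":0,"tz":0.01,"wx":0,"wy":0,"wz":0,"grip":-1}]'
```

```text
time: 17.92
position: [0.6608, -0.1434, 0.1022]
orientation: [3.141, -0.017, 0.0]
force: [-0.4, 0.5, -3.4]
width: 0.146
grasp_force: 40.0
time: 18.3
position: [0.661, -0.1434, 0.1016]
orientation: [3.141, -0.017, 0.001]
force: [-4.4, 1.8, 4.7]
width: 0.142
grasp_force: 40.0
time: 18.68
position: [0.661, -0.1434, 0.1016]
orientation: [3.141, -0.017, 0.001]
force: [-8.7, 1.9, 12.1]
width: 0.145
grasp_force: 40.0
```

Seated at 0.1016, as predicted (0.1015). I'll release, rise and head for the salt lid.

```bash

python3 -m pendant '[{"tx":0,"ty":0,"tz":-0.015,"wx":0,"wy":0,"wz":0,"grip":-1},{"tx":0,"ty":0,"tz":-0.015,"wx":0,"wy":0,"wz":0,"grip":-0.5},{"tx":0,"ty":0,"tz":-0.015,"wx":0,"wy":0,"wz":0,"grip":-0.1},{"tx":0,"ty":0,"tz":-0.015,"wx":0,"wy":0,"wz":0,"grip":0},{"tx":0,"ty":0,"tz":-0.15,"wx":0,"wy":0,"wz":0,"grip":0.1},{"tx":0,"ty":0,"tz":-0.4,"wx":0,"wy":0,"wz":0,"grip":0.1},{"tx":0,"ty":0,"tz":-0.65,"wx":0,"wy":0,"wz":0,"grip":0.2},{"tx":-0.2,"ty":-0.1,"tz":-0.7,"wx":0,"wy":0,"wz":-0.02,"grip":0.2},{"tx":-0.45,"ty":-0.2,"tz":-0.7,"wx":0,"wy":0,"wz":-0.02,"grip":0.2},{"tx":-0.7,"ty":-0.4,"tz":-0.7,"wx":0,"wy":0,"wz":-0.02,"grip":0.2}]' | head -2
python3 snap.py p4
python3 -m pendant '[{"tx":-0.2,"ty":-0.3,"tz":0,"wx":0,"wy":0,"wz":0,"grip":0.2},{"tx":-0.3,"ty":-0.55,"tz":0,"wx":0,"wy":0,"wz":0,"grip":0.2},{"tx":-0.3,"ty":-0.75,"tz":0.1,"wx":0,"wy":0,"wz":0,"grip":0.2},{"tx":-0.3,"ty":-0.75,"tz":0.1,"wx":0,"wy":0,"wz":0,"grip":0.2}]' | head -3
python3 - <<'E'
from h import *
from cell import state
go([0.460,0.094,0.12],state())
E
python3 -c "
import cv2; cv2.imwrite('pics/p4s.png',cv2.imread('pics/p4.png')[:300])"
```

```text
time: 19.92
position: [0.5216, -0.0627, 0.2385]
time: 20.48
position: [0.4615, 0.0891, 0.2167]
orientation: [-3.142, -0.006, 0.004]
shift frac [-0.006 -0.024  0.484] yaw now 0.23 wz for yaw0 0.008
```

View pics/p4s.png

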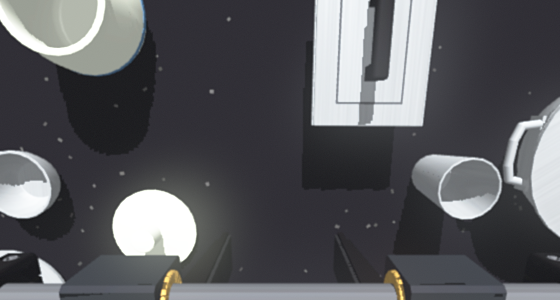

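The pan lid lies square on the pan. Next I'll refine the salt lid and pot positions while going down.

```bash

python3 -m pendant '[{"tx":-0.005,"ty":-0.015,"tz":0.2,"wx":0,"wy":0,"wz":0,"grip":0.2},{"tx":-0.005,"ty":-0.015,"tz":0.4,"wx":0,"wy":0,"wz":0,"grip":0.2},{"tx":-0.005,"ty":-0.015,"tz":0.48,"wx":0,"wy":0,"wz":0,"grip":0.2},{"tx":-0.005,"ty":-0.015,"tz":0.48,"wx":0,"wy":0,"wz":0,"grip":0.2},{"tx":-0.005,"ty":-0.015,"tz":0.48,"wx":0,"wy":0,"wz":0,"grip":0.2}]' |head -2
python3 snap.py s1; python3 - <<'E'
from h import *
from cell import state
s=L("s1"); c=near(s,proj(s,[.48,.11,.037])[0],90); print(cv2.boundingRect(c))
P=plane(s,c.reshape(-1,2),.037); u=c.reshape(-1,2); m=u[:,1]<235; print(circ(P[m],.1)); go([0.459,0.094,0.041],state())
d=pickle.load(open("snap0.pkl","rb"))
for n,q in (("top",d["top"]),("w4",L("w4"))):
  for thr in (150,190,215,235):
    p0=proj(q,[.695,.126,.11])[0]
    for c in cont(q["color"],thr,amin=200):
      e=cv2.fitEllipse(c)
      if np.hypot(*(np.array(e[0])-p0))<(40 if n=="w4" else 10): 
        u=c.reshape(-1,2); m=u[:,1]>2; print(n,thr,np.round(e[0],1),circ(plane(q,u[m],.11),.094))
E
```

```text
time: 21.1
position: [0.4632, 0.09, 0.1242]
(218, 149, 122, 117)
(array([0.4614, 0.0934]), np.float64(0.0983), 0.0002)
shift frac [-0.023 -0.019  0.417] yaw now -0.04 wz for yaw0 -0.001
top 150 [235.1 154.9] (array([0.6845, 0.1274]), np.float64(0.1053), 0.0015)
top 190 [233.8 151.8] (array([0.6923, 0.1308]), np.float64(0.0785), 0.0007)
top 190 [234.4 152.5] (array([0.6906, 0.1298]), np.float64(0.0944), 0.0008)
top 215 [233.9 151.9] (array([0.692 , 0.1304]), np.float64(0.0807), 0.0005)
top 215 [234.3 152.3] (array([0.691 , 0.1298]), np.float64(0.0925), 0.0006)
top 235 [233.8 151.9] (array([0.692 , 0.1307]), np.float64(0.084), 0.0006)
top 235 [234.2 152.3] (array([0.6909, 0.1299]), np.float64(0.0896), 0.0008)
w4 150 [341.4  28.4] (array([0.6773, 0.1385]), np.float64(0.0977), 0.0006)
w4 190 [342.2  21.1] (array([0.6869, 0.1346]), np.float64(0.0853), 0.0026)
w4 215 [349.2   1. ] (array([0.689 , 0.1312]), np.float64(0.088), 0.0021)
w4 235 [349.3   0.6] (array([0.6891, 0.1314]), np.float64(0.0875), 0.0021)
```

View pics/s1.png

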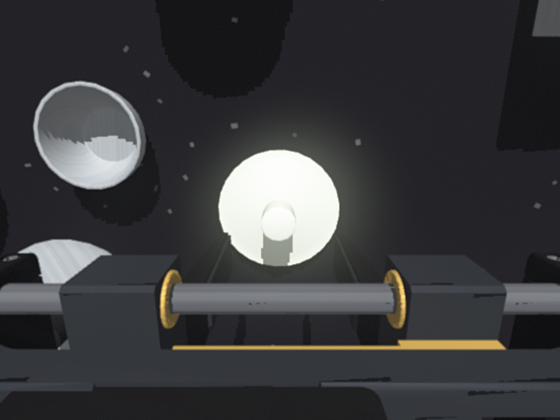

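The salt lid is centred at (279,208) and its knob top is at (278,222). The pot mouth is at ≈(0.691,0.130). I'll grip and lift.

```bash

python3 -m pendant '[{"tx":-0.01,"ty":-0.018,"tz":0.1,"wx":0,"wy":0,"wz":0,"grip":0.1},{"tx":-0.01,"ty":-0.018,"tz":0.25,"wx":0,"wy":0,"wz":0,"grip":0},{"tx":-0.01,"ty":-0.018,"tz":0.35,"wx":0,"wy":0,"wz":0,"grip":0},{"tx":-0.01,"ty":-0.018,"tz":0.4,"wx":0,"wy":0,"wz":0,"grip":0},{"tx":-0.01,"ty":-0.018,"tz":0.415,"wx":0,"wy":0,"wz":0,"grip":0},{"tx":-0.01,"ty":-0.018,"tz":0.415,"wx":0,"wy":0,"wz":0,"grip":0}]'
python3 -m pendant '[{"tx":0,"ty":0,"tz":0,"wx":0,"wy":0,"wz":0,"grip":-0.3},{"tx":0,"ty":0,"tz":0,"wx":0,"wy":0,"wz":0,"grip":-0.6},{"tx":0,"ty":0,"tz":0,"wx":0,"wy":0,"wz":0,"grip":-1},{"tx":0,"ty":0,"tz":0,"wx":0,"wy":0,"wz":0,"grip":-1},{"tx":0,"ty":0,"tz":0,"wx":0,"wy":0,"wz":0,"grip":-1}]' 35
python3 -m pendant '[{"tx":0,"ty":0,"tz":-0.05,"wx":0,"wy":0,"wz":0,"grip":-1},{"tx":0,"ty":0,"tz":-0.2,"wx":0,"wy":0,"wz":0,"grip":-1},{"tx":0,"ty":0,"tz":-0.45,"wx":0,"wy":0,"wz":0,"grip":-1},{"tx":0,"ty":0,"tz":-0.7,"wx":0,"wy":0,"wz":0,"grip":-1},{"tx":0,"ty":0,"tz":-0.9,"wx":0,"wy":0,"wz":0,"grip":-1},{"tx":0.25,"ty":-0.02,"tz":-0.9,"wx":0,"wy":0,"wz":0,"grip":-1},{"tx":0.5,"ty":-0.05,"tz":-0.9,"wx":0,"wy":0,"wz":0,"grip":-1},{"tx":0.55,"ty":-0.1,"tz":-0.9,"wx":0,"wy":0,"wz":0,"grip":-1},{"tx":0.55,"ty":-0.1,"tz":-0.9,"wx":0,"wy":0,"wz":0,"grip":-1}]'
python3 snap.py s2; python3 - <<'E'
from h import *
from cell import state
q=L("s2")
for thr in (150,190,215,235):
    p0=proj(q,[.691,.130,.11])[0]
    for c in cont(q["color"],thr,amin=200):
      e=cv2.fitEllipse(c)
      if np.hypot(*(np.array(e[0])-p0))<40: 
        u=c.reshape(-1,2); m=u[:,1]>2; print(thr,np.round(e[0],1),circ(plane(q,u[m],.11),.094))
go([.6915,.130,.15],state())
E
```

```text
time: 21.9
position: [0.4606, 0.0939, 0.0402]
orientation: [-3.141, 0.0, -0.002]
force: [0.5, 0.3, 0.0]
width: 0.504
grasp_force: 0.0
time: 22.52
position: [0.4601, 0.0937, 0.0397]
orientation: [3.141, -0.0, 0.001]
force: [-1.5, -1.0, 3.7]
width: 0.266
grasp_force: 35.0
time: 23.65
position: [0.5692, 0.1143, 0.2185]
orientation: [-3.142, -0.001, 0.003]
force: [-0.5, 0.8, -2.0]
width: 0.267
grasp_force: 35.0
150 [263.5  48.7] (array([0.6887, 0.1296]), np.float64(0.0861), 0.0025)
190 [263.5  48.3] (array([0.6892, 0.1296]), np.float64(0.0858), 0.0021)
215 [263.4  47.9] (array([0.6897, 0.1296]), np.float64(0.0857), 0.0019)
235 [263.3  46.4] (array([0.6907, 0.1297]), np.float64(0.0855), 0.0011)
shift frac [ 0.614 -0.079  0.342] yaw now 0.03 wz for yaw0 0.001
```

View pics/s2.png

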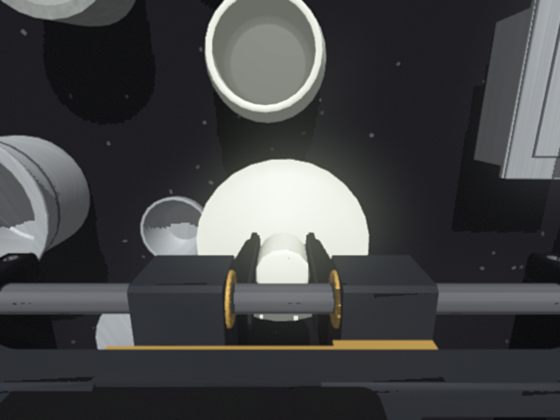

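The lid is held level and the pot mouth centre is at (0.691,0.130). I'll move over it and lower.

```bash

python3 -m pendant '[{"tx":0.2,"ty":-0.03,"tz":0,"wx":0,"wy":0,"wz":0,"grip":-1},{"tx":0.45,"ty":-0.06,"tz":0,"wx":0,"wy":0,"wz":0,"grip":-1},{"tx":0.605,"ty":-0.078,"tz":0.05,"wx":0,"wy":0,"wz":0,"grip":-1},{"tx":0.605,"ty":-0.078,"tz":0.25,"wx":0,"wy":0,"wz":0,"grip":-1},{"tx":0.605,"ty":-0.078,"tz":0.36,"wx":0,"wy":0,"wz":0,"grip":-1},{"tx":0.605,"ty":-0.078,"tz":0.36,"wx":0,"wy":0,"wz":0,"grip":-1},{"tx":0.605,"ty":-0.078,"tz":0.36,"wx":0,"wy":0,"wz":0,"grip":-1}]'
python3 - <<'E'
from h import *
from cell import state
go([.690,.130,.1185],state())
E
```

```text
time: 24.58
position: [0.6911, 0.1295, 0.1491]
orientation: [-3.141, 0.0, -0.004]
force: [0.0, 0.5, -0.5]
width: 0.266
grasp_force: 35.0
shift frac [-0.006 -0.003  0.153] yaw now -0.01 wz for yaw0 -0.0
```

```bash

python3 -m pendant '[{"tx":-0.005,"ty":0,"tz":0.05,"wx":0,"wy":0,"wz":0,"grip":-1},{"tx":-0.005,"ty":0,"tz":0.1,"wx":0,"wy":0,"wz":0,"grip":-1},{"tx":-0.005,"ty":0,"tz":0.13,"wx":0,"wy":0,"wz":0,"grip":-1},{"tx":-0.005,"ty":0,"tz":0.145,"wx":0,"wy":0,"wz":0,"grip":-1},{"tx":-0.005,"ty":0,"tz":0.15,"wx":0,"wy":0,"wz":0,"grip":-1},{"tx":-0.005,"ty":0,"tz":0.15,"wx":0,"wy":0,"wz":0,"grip":-1}]'
python3 -m pendant '[{"tx":0,"ty":0,"tz":0.005,"wx":0,"wy":0,"wz":0,"grip":-1},{"tx":0,"ty":0,"tz":0.01,"wx":0,"wy":0,"wz":0,"grip":-1},{"tx":0,"ty":0,"tz":0.01,"wx":0,"wy":0,"wz":0,"grip":-1}]'
python3 -m pendant '[{"tx":0,"ty":0,"tz":0.005,"wx":0,"wy":0,"wz":0,"grip":-1},{"tx":0,"ty":0,"tz":0.008,"wx":0,"wy":0,"wz":0,"grip":-1},{"tx":0,"ty":0,"tz":0.008,"wx":0,"wy":0,"wz":0,"grip":-1}]'
```

```text
time: 25.32
position: [0.6899, 0.1294, 0.1174]
orientation: [3.142, -0.0, 0.0]
force: [0.1, 0.1, -1.8]
width: 0.265
grasp_force: 35.0
time: 25.7
position: [0.6902, 0.1294, 0.1167]
orientation: [-3.142, 0.0, -0.002]
force: [-2.8, -0.2, 4.4]
width: 0.266
grasp_force: 35.0
time: 26.08
position: [0.6904, 0.1295, 0.1166]
orientation: [-3.142, 0.0, -0.003]
force: [-4.8, -0.5, 9.9]
width: 0.267
grasp_force: 35.0
```

Seated at 0.1166, as predicted. I'll release and go to the patila lid at (0.364,0.2825).

```bash

python3 -m pendant '[{"tx":0,"ty":0,"tz":-0.013,"wx":0,"wy":0,"wz":0,"grip":-1},{"tx":0,"ty":0,"tz":-0.013,"wx":0,"wy":0,"wz":0,"grip":-0.3},{"tx":0,"ty":0,"tz":-0.013,"wx":0,"wy":0,"wz":0,"grip":0},{"tx":0,"ty":0,"tz":-0.013,"wx":0,"wy":0,"wz":0,"grip":0.1},{"tx":0,"ty":0,"tz":-0.15,"wx":0,"wy":0,"wz":0,"grip":0.1},{"tx":0,"ty":0,"tz":-0.4,"wx":0,"wy":0,"wz":0,"grip":0.1},{"tx":0,"ty":0,"tz":-0.6,"wx":0,"wy":0,"wz":0,"grip":0.2},{"tx":-0.25,"ty":-0.1,"tz":-0.65,"wx":0,"wy":0,"wz":0,"grip":0.2},{"tx":-0.5,"ty":-0.2,"tz":-0.65,"wx":0,"wy":0,"wz":0,"grip":0.2},{"tx":-0.75,"ty":-0.4,"tz":-0.65,"wx":0,"wy":0,"wz":0,"grip":0.2}]' |head -2
python3 snap.py s3
python3 - <<'E'
from h import *
from cell import state
go([0.364,0.2825,0.12],state())
E
python3 -c "
import cv2; cv2.imwrite('pics/s3s.png',cv2.imread('pics/s3.png')[:300])"
```

```text
time: 27.32
position: [0.5398, 0.2084, 0.2438]
shift frac [-0.849 -0.348  0.622] yaw now 0.16 wz for yaw0 0.005
```

View pics/s3s.png

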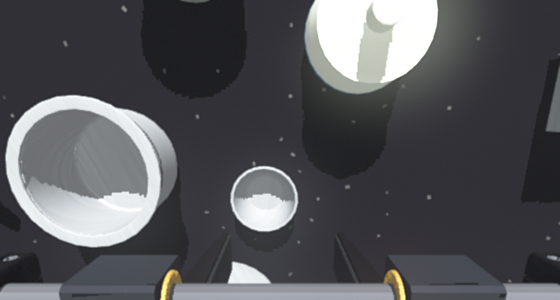

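The salt lid is on flat. That was my 16th picture and the limit is 14, so I've already gone over. I won't view any more and will use numbers only from here. Next I'll measure the patila rim from this view and approach its lid.

```bash

python3 -m pendant '[{"tx":-0.25,"ty":-0.1,"tz":0,"wx":0,"wy":0,"wz":0,"grip":0.2},{"tx":-0.5,"ty":-0.2,"tz":0.05,"wx":0,"wy":0,"wz":0,"grip":0.2},{"tx":-0.75,"ty":-0.34,"tz":0.2,"wx":0,"wy":0,"wz":0,"grip":0.2},{"tx":-0.85,"ty":-0.345,"tz":0.45,"wx":0,"wy":0,"wz":0,"grip":0.2},{"tx":-0.85,"ty":-0.345,"tz":0.6,"wx":0,"wy":0,"wz":0,"grip":0.2},{"tx":-0.85,"ty":-0.345,"tz":0.6,"wx":0,"wy":0,"wz":0,"grip":0.2},{"tx":-0.85,"ty":-0.345,"tz":0.6,"wx":0,"wy":0,"wz":0,"grip":0.2}]' |head -2
python3 snap.py t1; python3 - <<'E'
from h import *
from cell import state
s=L("t1"); c=near(s,proj(s,[.40,.30,.037])[0],90); u=c.reshape(-1,2); print(cv2.boundingRect(c)); print("lid",circ(plane(s,u[u[:,1]<225],.037),.14))
go([.364,.2825,.040],state())
d=pickle.load(open("snap0.pkl","rb"))
for n,q in (("top",d["top"]),("s3",L("s3")),("w4",L("w4"))):
  for thr in (170,200,220):
    p0=proj(q,[.56,.39,.115])[0]
    for c in cont(q["color"],thr,amin=500):
      e=cv2.fitEllipse(c)
      if np.hypot(*(np.array(e[0])-p0))<(40 if n!="top" else 10): print(n,thr,np.round(e[0],1),circ(plane(q,c.reshape(-1,2),.115),.144))
E
```

```text
time: 28.25
position: [0.3721, 0.278, 0.1252]
(159, 131, 247, 197)
lid (array([0.3647, 0.2816]), np.float64(0.1369), 0.0002)
shift frac [-0.044 -0.021  0.429] yaw now -0.04 wz for yaw0 -0.001
top 170 [124.4 200.2] (array([0.5613, 0.3945]), np.float64(0.1194), 0.0009)
top 170 [124.3 201.3] (array([0.5592, 0.3947]), np.float64(0.1394), 0.0006)
top 200 [124.3 200.3] (array([0.5614, 0.3947]), np.float64(0.1236), 0.0007)
top 200 [124.1 201.3] (array([0.5594, 0.395 ]), np.float64(0.1362), 0.0006)
s3 170 [ 80.5 156.6] (array([0.5701, 0.3915]), np.float64(0.1018), 0.0058)
s3 170 [ 85.1 169.3] (array([0.5596, 0.3908]), np.float64(0.1399), 0.0006)
s3 200 [ 79.4 159.2] (array([0.5674, 0.3928]), np.float64(0.107), 0.0047)
s3 200 [ 84.4 169.5] (array([0.5596, 0.391 ]), np.float64(0.1391), 0.0005)
s3 220 [ 78.6 162. ] (array([0.565 , 0.3935]), np.float64(0.1112), 0.0032)
s3 220 [ 83.9 169.5] (array([0.5597, 0.3912]), np.float64(0.1385), 0.0004)
w4 170 [ 96.5 122.9] (array([0.5674, 0.3916]), np.float64(0.1057), 0.0049)
w4 170 [ 98.8 132.3] (array([0.5587, 0.3915]), np.float64(0.1399), 0.0004)
w4 200 [ 95.6 124.9] (array([0.5642, 0.3927]), np.float64(0.1115), 0.0032)
w4 200 [ 98.2 132.5] (array([0.5587, 0.3916]), np.float64(0.1391), 0.0003)
w4 220 [ 95.1 126.8] (array([0.563, 0.393]), np.float64(0.1142), 0.0024)
w4 220 [ 97.8 132.5] (array([0.5589, 0.3917]), np.float64(0.1384), 0.0004)
```

The patila mouth is ≈(0.560,0.3925) and its lid is at (0.3645,0.282). I'll grip and lift.

```bash

python3 -m pendant '[{"tx":-0.038,"ty":-0.02,"tz":0.1,"wx":0,"wy":0,"wz":0,"grip":0.1},{"tx":-0.038,"ty":-0.02,"tz":0.25,"wx":0,"wy":0,"wz":0,"grip":0},{"tx":-0.038,"ty":-0.02,"tz":0.35,"wx":0,"wy":0,"wz":0,"grip":0},{"tx":-0.038,"ty":-0.02,"tz":0.4,"wx":0,"wy":0,"wz":0,"grip":0},{"tx":-0.038,"ty":-0.02,"tz":0.42,"wx":0,"wy":0,"wz":0,"grip":0},{"tx":-0.038,"ty":-0.02,"tz":0.42,"wx":0,"wy":0,"wz":0,"grip":0}]'
python3 -m pendant '[{"tx":0,"ty":0,"tz":0,"wx":0,"wy":0,"wz":0,"grip":-0.3},{"tx":0,"ty":0,"tz":0,"wx":0,"wy":0,"wz":0,"grip":-0.6},{"tx":0,"ty":0,"tz":0,"wx":0,"wy":0,"wz":0,"grip":-1},{"tx":0,"ty":0,"tz":0,"wx":0,"wy":0,"wz":0,"grip":-1},{"tx":0,"ty":0,"tz":0,"wx":0,"wy":0,"wz":0,"grip":-1}]' 40
python3 -m pendant '[{"tx":0,"ty":0,"tz":-0.05,"wx":0,"wy":0,"wz":0,"grip":-1},{"tx":0,"ty":0,"tz":-0.2,"wx":0,"wy":0,"wz":0,"grip":-1},{"tx":0,"ty":0,"tz":-0.45,"wx":0,"wy":0,"wz":0,"grip":-1},{"tx":0,"ty":0,"tz":-0.7,"wx":0,"wy":0,"wz":0,"grip":-1},{"tx":0,"ty":0,"tz":-0.9,"wx":0,"wy":0,"wz":0,"grip":-1},{"tx":0.25,"ty":-0.1,"tz":-0.9,"wx":0,"wy":0,"wz":0,"grip":-1},{"tx":0.5,"ty":-0.25,"tz":-0.9,"wx":0,"wy":0,"wz":0,"grip":-1},{"tx":0.7,"ty":-0.4,"tz":-0.9,"wx":0,"wy":0,"wz":0,"grip":-1},{"tx":0.85,"ty":-0.5,"tz":-0.9,"wx":0,"wy":0,"wz":0,"grip":-1},{"tx":0.85,"ty":-0.5,"tz":-0.9,"wx":0,"wy":0,"wz":0,"grip":-1}]'
python3 snap.py t2; python3 - <<'E'
from h import *
from cell import state
go([.5595,.3925,.15],state())
E
```

```text
time: 29.05
position: [0.3641, 0.2818, 0.0405]
orientation: [-3.141, 0.001, -0.002]
force: [0.1, -0.3, 0.3]
width: 0.5
grasp_force: 0.0
time: 29.68
position: [0.3636, 0.2816, 0.04]
orientation: [-3.142, 0.0, -0.001]
force: [0.8, -0.3, 3.7]
width: 0.26
grasp_force: 40.0
time: 30.92
position: [0.5343, 0.382, 0.2182]
orientation: [3.141, -0.001, -0.003]
force: [-0.5, 0.0, -1.7]
width: 0.266
grasp_force: 40.0
shift frac [ 0.132 -0.056  0.342] yaw now -0.02 wz for yaw0 -0.001
```

```bash

python3 -m pendant '[{"tx":0.13,"ty":-0.055,"tz":0,"wx":0,"wy":0,"wz":0,"grip":-1},{"tx":0.13,"ty":-0.055,"tz":0.15,"wx":0,"wy":0,"wz":0,"grip":-1},{"tx":0.13,"ty":-0.055,"tz":0.3,"wx":0,"wy":0,"wz":0,"grip":-1},{"tx":0.13,"ty":-0.055,"tz":0.34,"wx":0,"wy":0,"wz":0,"grip":-1},{"tx":0.13,"ty":-0.055,"tz":0.34,"wx":0,"wy":0,"wz":0,"grip":-1},{"tx":0.13,"ty":-0.055,"tz":0.34,"wx":0,"wy":0,"wz":0,"grip":-1}]'
python3 - <<'E'
from h import *
from cell import state
go([.5595,.3925,.124],state())
E
```

```text
time: 31.72
position: [0.5601, 0.3929, 0.1539]
orientation: [-3.14, 0.0, -0.004]
force: [-0.2, 0.0, -2.4]
width: 0.263
grasp_force: 40.0
shift frac [-0.004  0.002  0.149] yaw now -0.01 wz for yaw0 -0.0
```

```bash

python3 -m pendant '[{"tx":-0.003,"ty":0.002,"tz":0.05,"wx":0,"wy":0,"wz":0,"grip":-1},{"tx":-0.003,"ty":0.002,"tz":0.1,"wx":0,"wy":0,"wz":0,"grip":-1},{"tx":-0.003,"ty":0.002,"tz":0.13,"wx":0,"wy":0,"wz":0,"grip":-1},{"tx":-0.003,"ty":0.002,"tz":0.145,"wx":0,"wy":0,"wz":0,"grip":-1},{"tx":-0.003,"ty":0.002,"tz":0.145,"wx":0,"wy":0,"wz":0,"grip":-1}]'
python3 -m pendant '[{"tx":0,"ty":0,"tz":0.005,"wx":0,"wy":0,"wz":0,"grip":-1},{"tx":0,"ty":0,"tz":0.01,"wx":0,"wy":0,"wz":0,"grip":-1},{"tx":0,"ty":0,"tz":0.01,"wx":0,"wy":0,"wz":0,"grip":-1}]'
python3 -m pendant '[{"tx":0,"ty":0,"tz":0.005,"wx":0,"wy":0,"wz":0,"grip":-1},{"tx":0,"ty":0,"tz":0.008,"wx":0,"wy":0,"wz":0,"grip":-1},{"tx":0,"ty":0,"tz":0.008,"wx":0,"wy":0,"wz":0,"grip":-1}]'
```

```text
time: 32.35
position: [0.559, 0.3921, 0.1226]
orientation: [-3.141, 0.0, -0.0]
force: [-1.1, -0.0, -1.8]
width: 0.262
grasp_force: 40.0
time: 32.72
position: [0.5592, 0.3923, 0.1221]
orientation: [-3.141, 0.0, -0.002]
force: [-2.7, -2.1, 5.0]
width: 0.266
grasp_force: 40.0
time: 33.1
position: [0.5592, 0.3923, 0.1221]
orientation: [-3.141, 0.0, -0.002]
force: [-5.7, -3.6, 11.3]
width: 0.267
grasp_force: 40.0
```

Seated at 0.1221, as predicted (0.122). I'll release, rise, move clear and check numerically from the top camera.

```bash

python3 -m pendant '[{"tx":0,"ty":0,"tz":-0.013,"wx":0,"wy":0,"wz":0,"grip":-1},{"tx":0,"ty":0,"tz":-0.013,"wx":0,"wy":0,"wz":0,"grip":-0.3},{"tx":0,"ty":0,"tz":-0.013,"wx":0,"wy":0,"wz":0,"grip":0},{"tx":0,"ty":0,"tz":-0.013,"wx":0,"wy":0,"wz":0,"grip":0.1},{"tx":0,"ty":0,"tz":-0.15,"wx":0,"wy":0,"wz":0,"grip":0.1},{"tx":0,"ty":0,"tz":-0.4,"wx":0,"wy":0,"wz":0,"grip":0.1},{"tx":0,"ty":0,"tz":-0.65,"wx":0,"wy":0,"wz":0,"grip":0.2},{"tx":-0.25,"ty":0,"tz":-0.75,"wx":0,"wy":0,"wz":0,"grip":0.2},{"tx":-0.5,"ty":0,"tz":-0.75,"wx":0,"wy":0,"wz":0,"grip":0.2},{"tx":-0.7,"ty":0.1,"tz":-0.75,"wx":0,"wy":0,"wz":0,"grip":0.2}]' |head -2
python3 snap.py e1
python3 -m pendant '[{"tx":-0.2,"ty":0.25,"tz":0,"wx":0,"wy":0,"wz":0,"grip":0.2},{"tx":-0.4,"ty":0.45,"tz":0,"wx":0,"wy":0,"wz":0,"grip":0.2},{"tx":-0.4,"ty":0.7,"tz":0,"wx":0,"wy":0,"wz":0,"grip":0.2},{"tx":-0.4,"ty":0.9,"tz":0,"wx":0,"wy":0,"wz":0,"grip":0.2},{"tx":-0.4,"ty":0.9,"tz":0,"wx":0,"wy":0,"wz":0,"grip":0.2},{"tx":-0.4,"ty":0.9,"tz":0,"wx":0,"wy":0,"wz":0,"grip":0.2},{"tx":-0.4,"ty":0.9,"tz":0,"wx":0,"wy":0,"wz":0,"grip":0.2}]'
python3 - <<'E'
from h import *
from cell import vision
d=pickle.load(open("snap0.pkl","rb")); T=vision.snapshot("top")
for n,X,D in (("kadai",[.5535,-.3915,.099],.178),("patila",[.56,.3925,.119],.14),("salt",[.691,.13,.114],.1),("tumbler",[.533,-.236,.11],.06),("katori",[.525,.227,.061],.076),("pan",[.662,-.144,.094],0)):
  for q,m in ((d["top"],"before"),(T,"after")):
    p0=proj(q,X)[0]
    for c in cont(q["color"],90,amin=300):
      e=cv2.minAreaRect(c)
      if np.hypot(*(np.array(e[0])-p0))<7: print(n,m,np.round(e[0],1),np.round(e[1]),circ(plane(q,c.reshape(-1,2),X[2]),D) if D else plane(q,[e[0]],X[2]).round(4))
q=L("e1"); c=near(q,proj(q,[.575,.41,.119])[0],150)
if c is not None: print("patila lid e1",circ(plane(q,c.reshape(-1,2),.119),.14))
g=cv2.cvtColor(T["color"],cv2.COLOR_RGB2GRAY)
for n,X in (("kadai",[.5535,-.3915,.131]),("patila",[.56,.3925,.151])):
  u,v=proj(T,X)[0].round().astype(int); w=g[v-8:v+9,u-8:u+9]<70; ys,xs=np.nonzero(w); print(n,"knob px offset",(xs.mean()-8).round(1),(ys.mean()-8).round(1),len(xs))
E
```

```text
time: 34.35
position: [0.4173, 0.3726, 0.2695]
time: 35.28
position: [0.3389, 0.1929, 0.269]
orientation: [-3.142, -0.002, 0.001]
force: [-0.3, -0.2, -0.2]
width: 0.597
grasp_force: 0.0
kadai before [441.7 210.8] [81. 71.] (array([ 0.5522, -0.3896]), np.float64(0.1822), 0.0015)
kadai after [442. 211.] [81. 72.] (array([ 0.5522, -0.3892]), np.float64(0.1833), 0.0014)
patila before [125. 201.] [58. 62.] (array([0.5572, 0.3916]), np.float64(0.1482), 0.0017)
patila after [125. 201.] [58. 62.] (array([0.5573, 0.3916]), np.float64(0.1494), 0.0017)
salt before [235.5 156. ] [43. 46.] (array([0.6791, 0.1263]), np.float64(0.1142), 0.0019)
salt after [235.5 155.5] [47. 45.] (array([0.6813, 0.1272]), np.float64(0.1195), 0.0021)
tumbler before [380.7 218.8] [26. 26.] (array([ 0.526 , -0.2356]), np.float64(0.0635), 0.0013)
tumbler after [381. 219.] [26. 26.] (array([ 0.5262, -0.2357]), np.float64(0.0643), 0.0012)
katori before [194. 221.] [30. 30.] (array([0.5222, 0.2299]), np.float64(0.0778), 0.0005)
katori after [194. 221.] [30. 30.] (array([0.5224, 0.2301]), np.float64(0.0781), 0.0005)
pan before [341.5 167.5] [61. 43.] [[ 0.6606 -0.1416  0.094 ]]
pan after [341.5 167. ] [62. 43.] [[ 0.6619 -0.1416  0.094 ]]
patila lid e1 (array([0.5484, 0.3938]), np.float64(0.1265), 0.0048)
kadai knob px offset -4.3 3.2 40
patila knob px offset 2.5 3.5 35
```

All vessels, the tumbler and the katori stand within 1 px of where they started, and the contact heights show all four lids seated. Handing in.

```bash
python3 -c "
from cell import arm; print(arm.finish_job())"
```

```text
the job is handed in; nothing more can be done
None
```

All four lids are on their vessels and the job is handed in (35 s on the robot clock): contact heights show each one seated, the top camera shows nothing shifted by more than about 1 px, I checked the patila lid by numbers only, and I viewed 16 pictures against the limit of 14.

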